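Clamp the tube rack on the bench shaker

ROBOT

A 7-joint arm with a two-finger parallel gripper is mounted at the origin on the work surface. World frame = base frame: x ahead of the robot, y to its left, z up, the work surface at z = 0. Lengths are in m, angles in rad, forces in N, time in s.
With the tool pointing down it reaches from about 0.425 to 0.925 m from the base axis. Payload 6.8 kg.
Tool frame: the origin (TCP) lies midway between the tips of the shut fingers; the grasp point (between the pads) lies r.grasp_offset behind it (r.grasp_offset is the distance from the TCP to the grasp point, in m); z points along the fingers, y is the direction in which the jaws open and shut (so a half turn about z gives the same grasp; the last joint's range is limited). The gripper opens to 85 mm and grips with 20 to 120 N. Pads are 22 mm wide; open, the fingers measure 114 mm over their backs; the gripper's body (76 mm by 85 mm) begins 54 mm behind the grasp point. The pads swing forward as they close: fully open they stand 13 mm farther back than shut.
Start: joints at [1.229, 0.477, 0.022, 1.555, -0.011, 1.109, -0.083], TCP at [0.156, -0.657, 0.231] pointing down, gripper open.
Joint ranges: [-2.96, 2.96], [-0.34, 2.1], [-1.41, 1.46], [0.24, 2.44], [-1.37, 4.51], [0.17, 1.92], [-2.96, 2.96]. Speed limits (rad/s): [2.39, 2.39, 3.14, 3.14, 3.14, 3.14, 3.14].

INTERFACE

Orientations are given as a rotation vector (axis times angle).
In Python, from bench import r gives the robot as it stands. The module is installed in compiled form; this text tells all that it offers.
- The arm moves only by the tool send_rows, never from a script. Its argument "moves" is one flat list of numbers, 4 for each row, row after row: the shift along the tool's x, y, z in mm, then the turn about the tool's z in degrees. A call has 1 to 8 rows; each row is the pose to reach, as a shift and turn from the pose commanded when the call began, along the tool's axes at that moment; what a row does not reach only later rows make up. A row lasts 1/8 s, in which the tool goes at most 62.5 mm and 10.7 degrees, less where a joint would pass 70% of its speed; a pose out of reach is approached as far as the arm can. A call with a gripper value outside its range is refused whole. "hand" is the closure, from 0 (fully open) to 1 (shut), set as the call begins (left out, the last holds). The fingers move at their own pace and stop on an object; "newtons" is the grip in N (left out, the last holds). Time passes only in rows, so rows that repeat a pose let the fingers close. It gives the time, the measured TCP pose, the force and the opening at its end, in the units of the state.
- r.get_obs(): the state, without advancing time (a new reading comes with each control period).
- r.grab_frame(name): name is "scene" or "top"; returns a dict with "img" (420x560x3 uint8, red, green, blue), "mtx" (3x3 intrinsics, pixels), "world_to_cam" (4x4, takes a point from world to camera coordinates). Camera axes: x right, y up, looking along -z (the intrinsics and any distortion apply to the point x, -y, -z); pixel columns grow to the right and rows downward; lengths in m; the calibration is good to about 2 mm. A picture is of the moment at which its call begins. There is no depth.
- r.hand_in(): hands the job in, once; it reports no verdict.
The state is a dict: "clock": time; "joints": joint angles; "qvel": joint speeds; "tau": joint torques, N m; "tcp_pos": TCP position; "orientation": TCP orientation; "contact_force": force on the tool from outside, world axes, zero at the start; "moment": the same for the moment, N m; "grip_width": finger opening in m.
Only numpy, scipy, OpenCV 4.12 (cv2) and the standard library are available. Lean on these libraries where they do the work, as an engineer would, in place of code of your own. Each camera call takes 0.05 s, during which the arm holds its last target.

TASK

On the bench shaker, push the pink tube rack along its guide rails until it is fully home against the end stop, then push the clamp's red-handled lever over, past its dead point, until it snaps into lock with the rubber pad pressing down on the rack. Only push, with the fingers: do not lift or tip the rack, and leave the jar, the beaker, the tip box and the pipette where they stand.

Things in the scene. Friction and masses are not known exactly. Their poses are not given: they have to be found in the camera images.
- shaker: Fixed white bench shaker with an aluminium platform, 260 (x) x 320 (y) mm, top face 65 mm above the bench. Origin: centre of its underside, on the bench. x points away from the robot's side, y is the direction in which the rack is pushed home, z is up; it stands turned up to 0.25 rad.
- rails (a point): On the platform's top, midway between the two guide rails and 112 mm before the end stop; shaker's axes; shaker frame (-30, -12, 65) mm. The steel rails run along y, 110 mm to either side of this point, 12 mm high, 6 mm thick, 74 mm apart inside.
- end_stop (a point): Middle of the end stop's face that the rack comes to rest against: a dark steel bar across the +y end of the rails, 86 mm wide, 22 mm high, 10 mm thick. Shaker frame: (-30, 100, 76) mm; shaker's axes.
- rack: Loose pink tube rack, flat on the platform between the rails (2 mm play each side), 70 (x) x 160 (y) x 35 (z) mm, 0.12 to 0.22 kg; six capped tubes stand 13 mm out of its top. Origin: centre of its underside; axes as the shaker's within 0.02 rad. Starts 30 to 55 mm short of the end stop; its end face at own y = -80 mm is free to be pushed (1 to 3 N). Home: origin at shaker y = +20 mm.
- clamp_hinge (a point): On the hinge line (along the shaker's y) of the clamp's lever and pressure arm; shaker frame (25, 80, 115) mm; shaker's axes. The clamp stands beside the +y end of the rails on the +x side; lever and arm move in the plane y = 80 mm between two steel cheeks (x 15 to 41, y 62 to 98 mm, up to z 123 mm).
- clamp_lever (a joint): Angle of the lever, rad. 0: upright, open, held by a spring. Grows as the lever is pushed towards shaker +x and down. Dead point at 0.75: short of it it springs back to 0, beyond it it snaps by itself to its locked stop at 1.3 (16 degrees above level). Resisting torque about 0.9 N m at 0, falling evenly to nothing at the dead point (8 N at the handle).
- lever_grip (a point): Point on the lever's centre line in its red round handle (18 mm thick), 110 mm from the hinge line; the lever's end is 140 mm from it. The point's z axis runs along the lever away from the hinge, its x axis is the direction in which the lever is pushed to lock.
- clamp_pad: Black rubber pad, 18 mm across, on a spring plunger under the end of the 60 mm steel pressure arm, which points to shaker -x. Lever at 0: arm raised 0.7 rad, its end 165 mm above the bench; it comes down with the lever. Locked: pad over the rails' centre line, 20 mm before the end stop, pressing on the rack's top with about 4.5 N if the rack is home. Origin: 13 mm above the pad's face.
- jar: Small amber glass jar with a white cap, 34 mm across, 48 mm high, loose, standing on the platform's +x side, away from the clamp. Bystander. Origin: centre of its underside.
- beaker: Glass beaker with green-capped tubes in it, 80 mm across, 100 mm high (122 mm with the tubes), standing on the bench beyond the shaker's +y end. Bystander. Origin: centre of its underside.
- tip_box: Dark blue box of yellow pipette tips, 120 x 85 x 61 mm, on the bench beyond the shaker's -y end. Bystander. Origin: centre of its underside.
- pipette: Grey and white pipette lying on the bench, 215 mm long, 24 mm high, beyond the shaker's -y end, nearer the robot than the tip box. Bystander. Origin: on the bench under its body, about 100 mm from the black end; its x axis points to its tip.
There are look-alikes about, which are no part of the job. Of the things like the rack, leave any that is green; of the rest the larger one is meant.

How it is judged:
By the outcome, as a careful person would: the job done as asked, in the order asked, and still so for the second after the job is handed in, with the robot touching nothing.
It also fails if it takes over 42 s, if anything falls off the work surface, if the arm or the gripper's body presses on something with over 40 N, if the wrist force passes 120 N, or if a joint passes its speed limit or range.

## Working session

There is one attempt and no reset: what is moved stays moved. The work goes in short steps, Python scripts to look and compute and a tool call to move; the robot and the scene stay as the last step left them, time stands still between calls to the robot, and variables do not carry over. Pictures are saved under pics/ and viewed, and the job is handed in when it is done.

Besides the shell and the picture viewer there is one more tool, called after "Call:" by a JSON object that holds its "api" and its "payload". send_rows: Moves the arm, as the interface text tells. Its arguments: {"type":"object","properties":{"moves":{"type":"array"},"hand":{"type":"number"},"newtons":{"type":"number"}},"required":["moves"]}

```bash
mkdir -p pics
cat > h.py <<'E'
import numpy as np, cv2
from bench import r
def save(f,n): cv2.imwrite(n,f["img"][:,:,::-1])
def cam(f):
    T=np.array(f["world_to_cam"]);K=np.array(f["mtx"]);return K,T
def ray(f,u,v):
    K,T=cam(f);d=np.linalg.inv(K)@[u,v,1];d=np.array([d[0],-d[1],-d[2]])
    R=T[:3,:3];return -R.T@T[:3,3],R.T@d
def onz(f,u,v,z):
    c,d=ray(f,u,v);return c+d*(z-c[2])/d[2]
def proj(f,P):
    K,T=cam(f);P=np.atleast_2d(P);p=P@T[:3,:3].T+T[:3,3];p=p*[1,-1,-1];q=p@K.T;return q[:,:2]/q[:,2:]
E
python3 - <<'E'
from h import *
for n in("scene","top"):
    f=r.grab_frame(n);save(f,f"pics/{n}0.png");print(n,ray(f,280,210),f.keys());np.savez(f"{n}0.npz",**{k:f[k] for k in("img","mtx","world_to_cam")})
print(r.get_obs(),r.grasp_offset)
E
```

```text
scene (array([ 0.9282255, -0.1116426,  0.857282 ]), array([-0.48591809,  0.12902835, -0.86454585])) dict_keys(['img', 'mtx', 'world_to_cam'])
top (array([0.37286824, 0.01753057, 1.47305457]), array([ 0.12462525, -0.01569105, -0.99247197])) dict_keys(['img', 'mtx', 'world_to_cam'])
{'clock': 0.1, 'joints': array([ 1.22890099,  0.47773722,  0.02234819,  1.55634013, -0.01148186,
        1.10930054, -0.08308957]), 'qvel': array([ 0.00120924, -0.00048746, -0.00098945, -0.00148621,  0.00083909,
        0.00072293, -0.00043375]), 'tau': array([ 5.48319571e-03, -5.97760606e+01,  1.61412198e+00, -2.81953293e+01,
        1.28602283e-02,  5.11719642e-03, -9.30059997e-06]), 'tcp_pos': array([ 0.15623659, -0.65612569,  0.23041504]), 'orientation': array([-3.11853344e+00, -3.66272326e-01,  5.20191186e-04]), 'contact_force': array([ 0.61770332, -0.37061642,  0.13962261]), 'moment': array([ 0.01347091,  0.02768808, -0.01819522]), 'grip_width': 0.08549469949780983} 0.0187
```

View pics/scene0.png

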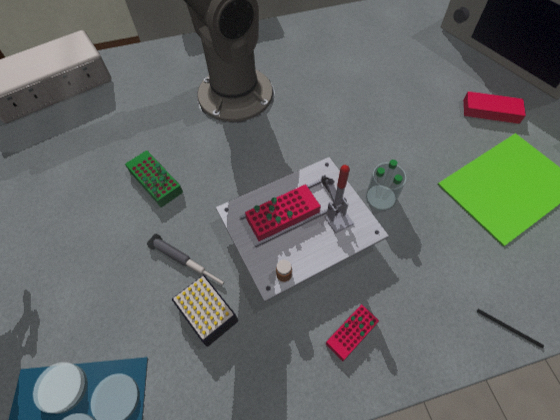

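View pics/top0.png

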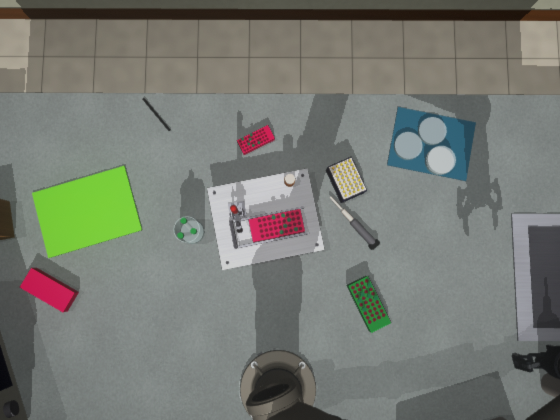

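Rack candidates (scene pixels): pink on the platform (283,211), smaller pink on the bench (353,332), green (154,178) and a plain red block (494,106). The pink rack at (283,211) is the larger of the pink racks and sits between the rails, so it's the one meant. I'll confirm this in an enlarged crop.

Run:
```python
from h import *
a=cv2.imread("pics/scene0.png")[145:305,205:400];cv2.imwrite("pics/cs.png",cv2.resize(a,None,fx=4,fy=3.7,interpolation=cv2.INTER_CUBIC))
a=cv2.imread("pics/top0.png")[160:280,200:335];cv2.imwrite("pics/ct.png",cv2.resize(a,None,fx=5,fy=5,interpolation=cv2.INTER_CUBIC))
```

```text
(no output)
```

View pics/cs.png

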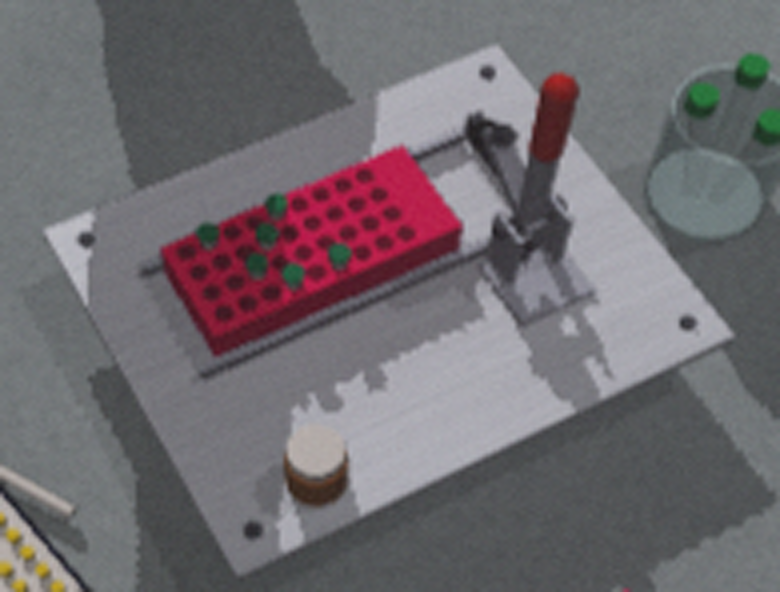

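View pics/ct.png

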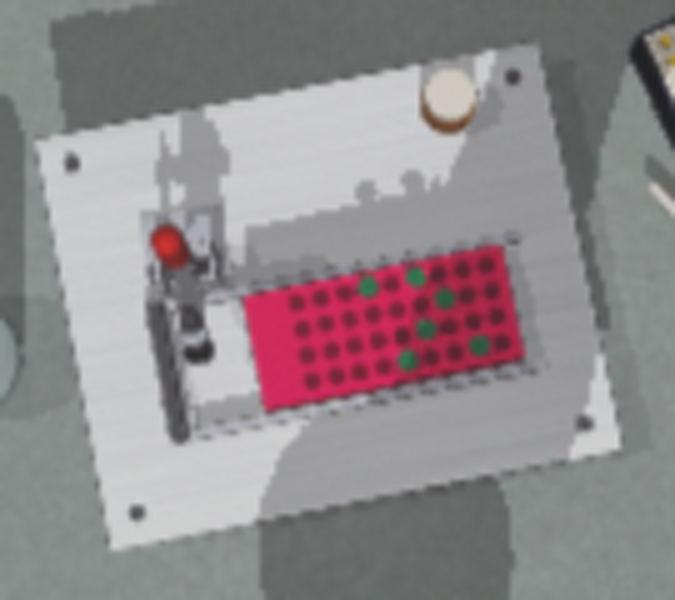

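Both crops show the big pink rack between the rails with a gap to the dark stop bar. The lever is upright with its red handle (crop 555,110), and the jar is at (317,465). Next I'll get the shaker pose from its four platform corners in each view.

```bash
cat >> h.py <<'E'
def rd(n):
    return dict(np.load(n))
def S(p,pose):
    x,y,t=pose;p=np.atleast_2d(p).astype(float)/1000;c,s=np.cos(t),np.sin(t)
    return p@np.array([[c,s,0],[-s,c,0],[0,0,1]])+[x,y,0]
def toS(P,pose):
    x,y,t=pose;c,s=np.cos(t),np.sin(t);return 1000*((np.atleast_2d(P)-[x,y,0])@np.array([[c,-s,0],[s,c,0],[0,0,1]]))
E
python3 - <<'E'
from h import *
loc=np.array([[-130,-160],[-130,160],[130,160],[130,-160]])/1000
fs,ft=rd("scene0.npz"),rd("top0.npz")
cs=(np.array([[45,230],[498,45],[733,337],[240,575]])+.5)/[4,3.7]-.5+[205,145]
ct=(np.array([[620,448],[112,548],[37,142],[540,42]])+.5)/5-.5+[200,160]
poses=[]
for f,c in((fs,cs),(ft,ct)):
    W=np.array([onz(f,u,v,.065) for u,v in c])
    print(W.round(4),[np.linalg.norm(W[i]-W[i-1]).round(4) for i in range(4)])
    m=W[:,:2].mean(0);q=W[:,:2]-m
    t=np.arctan2((loc[:,0]*q[:,1]-loc[:,1]*q[:,0]).sum(),(loc*q).sum())
    poses.append([*m,t]);print(poses[-1])
p=np.mean(poses,0);print(p);np.save("pose.npy",p)
# rack mask
for n,f in(("scene",fs),("top",ft)):
    h=cv2.cvtColor(f["img"],cv2.COLOR_RGB2HSV);m=cv2.inRange(h,(160,120,60),(178,255,255))
    nl,l,st,ce=cv2.connectedComponentsWithStats(m)
    for i in range(1,nl):
        if st[i,4]>60:
            pts=cv2.findContours((l==i).astype(np.uint8),0,2)[0][0];b=cv2.boxPoints(cv2.minAreaRect(pts))
            W=np.array([onz(f,u,v,.1) for u,v in b]);print(n,st[i],b.round(1).tolist());print(toS(W,p).round(1).tolist())
    # red handle
    m=cv2.inRange(h,(0,150,60),(8,255,255));nl,l,st,ce=cv2.connectedComponentsWithStats(m)
    for i in range(1,nl):
        if st[i,4]>20: print("red",n,st[i],ce[i])
    print("grip pred",proj(f,S([[25,80,115],[25,80,225],[25,80,255]],p)))
E
```

```text
[[ 0.4299 -0.1379  0.065 ]
 [ 0.367   0.1731  0.065 ]
 [ 0.6194  0.223   0.065 ]
 [ 0.6824 -0.0854  0.065 ]] [np.float64(0.2579), np.float64(0.3173), np.float64(0.2573), np.float64(0.3148)]
[np.float64(0.524665637892588), np.float64(0.04319782404327902), np.float64(0.2004468694088261)]
[[ 0.4294 -0.1387  0.065 ]
 [ 0.3667  0.1716  0.065 ]
 [ 0.6174  0.2225  0.065 ]
 [ 0.6822 -0.0904  0.065 ]] [np.float64(0.2574), np.float64(0.3166), np.float64(0.2558), np.float64(0.3196)]
[np.float64(0.5239476214526498), np.float64(0.041257482758543546), np.float64(0.19888363588695487)]
[0.52430663 0.04222765 0.19966525]
scene [ 463   92   63   31 1488] [[461.0, 114.9000015258789], [464.3999938964844, 90.0], [527.2000122070312, 98.5999984741211], [523.7999877929688, 123.5]]
[[-59.9, 522.0, 100.0], [-127.5, 593.5, 100.0], [-20.7, 720.3, 100.0], [41.0, 644.4, 100.0]]
scene [ 245  185   75   56 2016] [[243.39999389648438, 212.60000610351562], [308.20001220703125, 181.5], [322.0, 210.1999969482422], [257.20001220703125, 241.3000030517578]]
[[-62.7, -111.9, 100.0], [-66.9, 59.8, 100.0], [16.2, 48.0, 100.0
[... 676 characters left out ...]
 [200.0, 25.6, 100.0]]
top [ 249  209   56   33 1145] [[248.0, 218.8000030517578], [299.8999938964844, 208.39999389648438], [304.5, 231.3000030517578], [252.5, 241.6999969482422]]
[[3.8, 50.2, 100.0], [4.5, -109.4, 100.0], [-66.0, -109.1, 100.0], [-66.5, 49.6, 100.0]]
top [  20  268   58   44 1332] [[18.799999237060547, 287.0], [31.299999237060547, 265.20001220703125], [78.0999984741211, 291.8999938964844], [65.5999984741211, 313.79998779296875]]
[[-64.9, 756.1, 100.0], [-8.0, 710.7, 100.0], [-112.9, 585.3, 100.0], [-168.9, 631.0, 100.0]]
red top [231 206   6   7  30] [233.33333333 208.96666667]
grip pred [[236.53246866 213.25665827]
 [233.40657506 208.54532536]
 [232.45746633 207.11483291]]
```

```bash
cat >> h.py <<'E'
from scipy.spatial.transform import Rotation as Ro
def plan(target_s):
    "shift in tool axes (mm) to reach shaker-frame TCP points"
    p=np.load("pose.npy");o=r.get_obs();R=Ro.from_rotvec(o["orientation"]).as_matrix()
    print("t",o["clock"],"tcp_s",toS(o["tcp_pos"],p).round(1)[0],"F_s",(toS(o["contact_force"]/1000,[0,0,p[2]])).round(1)[0])
    a=np.degrees(np.arctan2(R[1,0],R[0,0])-p[2]);print("tool x axis in shaker deg",round(a,2),"tilt",R[2,2].round(4))
    for q in target_s:print(q,((S([q],p)[0]-o["tcp_pos"])@R*1000).round(1))
E
python3 - <<'E'
from h import *
plan([[-31,-165,235],[-31,-165,80]])
f=rd("top0.npz");p=np.load("pose.npy")
print("beaker",toS(onz(f,189,230,.1),p),"jar",toS(onz(f,290,180,.113),p),"box",toS(onz(f,346,179,.06),p))
E
```

```text
t 0.1 tcp_s [-499.3 -611.5  230.4] F_s [ 0.5 -0.5  0.1]
tool x axis in shaker deg 1.96 tilt -1.0
[-31, -165, 235] [ 483.2 -430.2   -3.9]
[-31, -165, 80] [ 483.3 -430.   151.1]
beaker [[  4.79662572 230.32000278 100.        ]] jar [[ 93.15395568 -96.33690704 113.        ]] box [[  72.02208147 -272.52532758   60.        ]]
```

Call:
{"api": "send_rows", "payload": {"moves": [20,-18,-2,0,60,-53,-4,1,110,-98,-4,2,155,-138,-4,2,200,-178,-4,2,245,-218,-4,2,290,-258,-4,2,335,-298,-4,2], "hand": 1}}

```text
clock: 1.1
tcp_pos: [0.4139, -0.2874, 0.2352]
orientation: [3.126, 0.312, -0.0]
contact_force: [-0.1, -0.6, 0.3]
grip_width: 0.0001
```

```bash
python3 -c "
from h import *
plan([[-31,-165,235],[-31,-165,80]])"
```

```text
t 1.1 tcp_s [-173.6 -301.2  235.2] F_s [-0.2 -0.6  0.3]
tool x axis in shaker deg -0.05 tilt -1.0
[-31, -165, 235] [ 142.5 -136.3    0.2]
[-31, -165, 80] [ 142.5 -136.3  155.2]
```

Call:
{"api": "send_rows", "payload": {"moves": [40,-38,0,0,80,-76,0,0,120,-114,10,0,143,-136,40,0,143,-136,80,0,143,-136,120,0,143,-136,150,0,143,-136,155,0]}}

```text
clock: 2.1
tcp_pos: [0.5247, -0.1272, 0.0782]
orientation: [-3.125, -0.312, 0.007]
contact_force: [-0.1, -0.4, -0.3]
grip_width: 0.0
```

```bash
python3 -c "
from h import *
plan([[-31,-72,80]])
for n in('scene','top'):
  f=r.grab_frame(n);a=f['img'][145:305,200:400];cv2.imwrite(f'pics/{n}1.png',cv2.resize(a,None,fx=3,fy=3,interpolation=2)[:,:,::-1])"
```

```text
t 2.1 tcp_s [ -33.2 -166.2   78.2] F_s [-0.2 -0.3 -0.3]
tool x axis in shaker deg -0.03 tilt -1.0
[-31, -72, 80] [  2.2 -94.2  -1.6]
```

View pics/scene1.png

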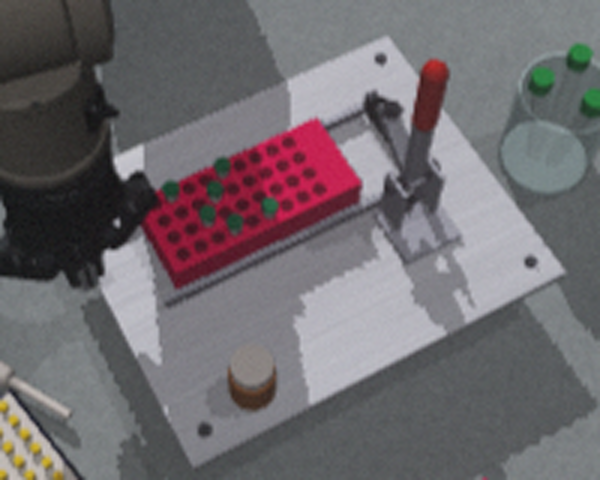

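The shut fingers are behind the rack's free end, clear of it, with nothing else nearby. I'll push slowly.

Call:
{"api": "send_rows", "payload": {"moves": [2,-12,-2,0,2,-24,-3,0,2,-32,-3,0,2,-38,-3,0,2,-44,-3,0,2,-50,-3,0,2,-56,-3,0,2,-62,-3,0]}}

```text
clock: 3.2
tcp_pos: [0.5163, -0.0664, 0.0834]
orientation: [3.126, 0.311, 0.0]
contact_force: [0.0, -1.3, 1.4]
grip_width: -0.0004
```

```bash
python3 -c "
from h import *
plan([[-31,-72,80]])"
```

```text
t 3.2 tcp_s [ -29.4 -104.9   83.4] F_s [-0.2 -1.3  1.4]
tool x axis in shaker deg -0.07 tilt -1.0
[-31, -72, 80] [ -1.7 -32.9   3.4]
```

Call:
{"api": "send_rows", "payload": {"moves": [0,-4,1,0,0,-8,2,0,0,-12,2,0,0,-16,2,0,0,-19,2,0,0,-22,2,0,0,-24,2,0,0,-26,2,0]}}

```text
clock: 4.2
tcp_pos: [0.5111, -0.0408, 0.0813]
orientation: [-3.126, -0.312, 0.0]
contact_force: [-0.8, -1.3, 0.0]
grip_width: -0.0001
```

Call:
{"api": "send_rows", "payload": {"moves": [0,-1,0,0,0,-2,0,0,0,-3,0,0]}}

```text
clock: 4.58
tcp_pos: [0.5104, -0.0379, 0.0812]
orientation: [-3.126, -0.312, 0.0]
contact_force: [1.2, -1.2, 0.8]
grip_width: -0.0004
```

```bash
python3 -c "
from h import *
plan([[-31,-72,80]])
p=np.load('pose.npy')
for n in('scene','top'):
  f=r.grab_frame(n);a=f['img'][145:305,200:400];cv2.imwrite(f'pics/{n}2.png',cv2.resize(a,None,fx=3,fy=3,interpolation=2)[:,:,::-1])"
```

```text
t 4.575 tcp_s [-29.5 -75.8  81.2] F_s [ 0.9 -1.4  0.8]
tool x axis in shaker deg -0.05 tilt -1.0
[-31, -72, 80] [-1.5 -3.8  1.2]
```

View pics/scene2.png

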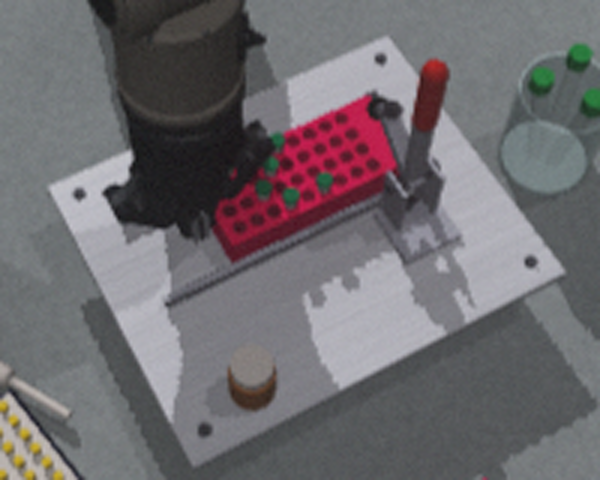

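Call:
{"api": "send_rows", "payload": {"moves": [0,-1,0,0,0,-2,0,0,0,-2,0,0]}}

```text
clock: 5.05
tcp_pos: [0.5101, -0.0359, 0.0813]
orientation: [-3.126, -0.312, 0.0]
contact_force: [-0.1, -0.7, 0.3]
grip_width: 0.0001
```

Call:
{"api": "send_rows", "payload": {"moves": [0,-1,0,0,0,-2,0,0,0,-2,0,0]}}

```text
clock: 5.42
tcp_pos: [0.51, -0.0356, 0.0814]
orientation: [3.125, 0.31, 0.001]
contact_force: [1.5, -5.5, -0.5]
grip_width: -0.0003
```

Call:
{"api": "send_rows", "payload": {"moves": [0,-1,0,0,0,-1,0,0]}}

```text
clock: 5.68
tcp_pos: [0.51, -0.0356, 0.0815]
orientation: [3.124, 0.308, 0.001]
contact_force: [1.3, -7.7, -0.1]
grip_width: -0.0003
```

Call:
{"api": "send_rows", "payload": {"moves": [0,10,0,0,0,30,0,0,0,30,-40,0,0,30,-100,0,0,30,-160,0,0,30,-205,0]}}

```text
clock: 6.42
tcp_pos: [0.5159, -0.062, 0.2891]
orientation: [-3.126, -0.313, -0.004]
contact_force: [0.7, 0.1, 0.1]
grip_width: -0.0003
```

```bash
python3 -c "
from h import *
plan([[-15,80,285],[-15,80,228]])
p=np.load('pose.npy')
for n in('scene','top'):
  f=r.grab_frame(n);np.savez(f'{n}3.npz',**f);a=f['img'][145:305,200:400];cv2.imwrite(f'pics/{n}3.png',cv2.resize(a,None,fx=3,fy=3,interpolation=2)[:,:,::-1])
  h=cv2.cvtColor(f['img'],cv2.COLOR_RGB2HSV);m=cv2.inRange(h,(160,120,60),(178,255,255))
  nl,l,st,ce=cv2.connectedComponentsWithStats(m)
  for i in range(1,nl):
    if st[i,4]>60:
      b=cv2.boxPoints(cv2.minAreaRect(cv2.findContours((l==i).astype(np.uint8),0,2)[0][0]))
      print(n,st[i],toS([onz(f,u,v,.1) for u,v in b],p).round(1).tolist())
"
```

```text
t 6.425 tcp_s [ -29.  -100.5  289.1] F_s [0.7 0.  0.1]
tool x axis in shaker deg -0.01 tilt -1.0
[-15, 80, 285] [  13.9 -180.5    4.2]
[-15, 80, 228] [  13.8 -180.5   61.2]
scene [ 463   92   63   31 1490] [[-60.5, 522.3, 100.0], [-128.0, 594.4, 100.0], [-20.1, 720.0, 100.0], [41.4, 643.7, 100.0]]
scene [ 265  177   68   55 1786] [[-63.5, -63.1, 100.0], [-63.7, 100.2, 100.0], [18.8, 85.0, 100.0], [15.7, -70.7, 100.0]]
scene [ 326  304   53   57 1255] [[266.9, -98.2, 100.0], [236.1, 5.7, 100.0], [281.5, 18.7, 100.0], [309.3, -83.6, 100.0]]
top [237 125  38  30 529] [[249.9, 39.3, 100.0], [279.7, -64.0, 100.0], [230.8, -77.0, 100.0], [201.4, 26.0, 100.0]]
top [ 232  213   57   32 1086] [[4.2, 100.3, 100.0], [4.9, -59.7, 100.0], [-65.6, -59.6, 100.0], [-66.1, 99.5, 100.0]]
top [  20  268   58   44 1329] [[-64.9, 756.1, 100.0], [-8.3, 710.9, 100.0], [-113.2, 585.5, 100.0], [-168.9, 631.0, 100.0]]
```

View pics/scene3.png

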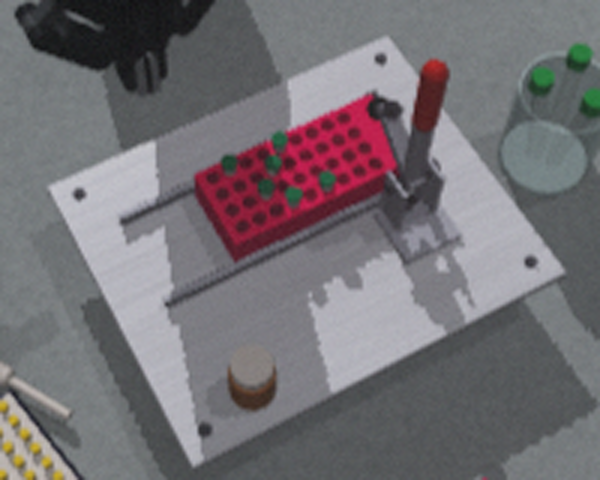

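View pics/top3.png

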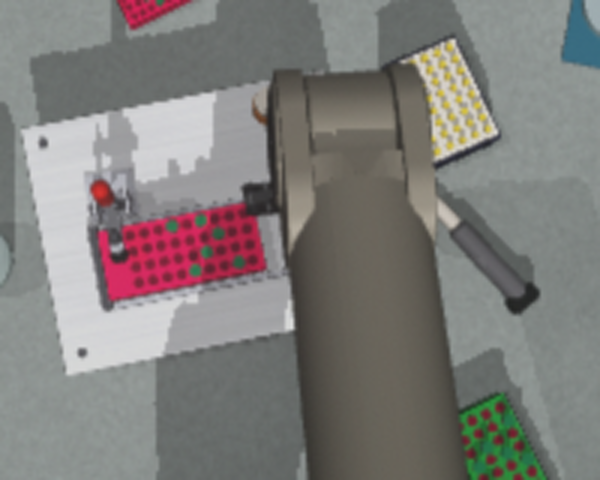

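The rack's top corners now span shaker y -60 to +100, so it is home, and the force at the stop rose from about 1 N to 8 N. Next I'll hover on the lever's -x side, then lower.

Call:
{"api": "send_rows", "payload": {"moves": [4,-45,0,0,8,-90,0,0,11,-135,0,0,14,-175,2,0,14,-180,4,0,14,-180,4,0]}}

```text
clock: 7.28
tcp_pos: [0.4932, 0.1164, 0.2815]
orientation: [3.126, 0.313, -0.002]
contact_force: [-0.1, -0.0, -0.4]
grip_width: -0.0002
```

```bash
python3 -c "
from h import *
plan([[-15,80,224],[5,80,224]])
f=r.grab_frame('scene');a=f['img'][105:265,230:430];cv2.imwrite('pics/s4.png',cv2.resize(a,None,fx=3,fy=3,interpolation=2)[:,:,::-1])"
```

```text
t 7.275 tcp_s [-15.8  78.8 281.5] F_s [-0.1 -0.  -0.4]
tool x axis in shaker deg -0.01 tilt -1.0
[-15, 80, 224] [ 0.9 -1.2 57.5]
[5, 80, 224] [20.9 -1.2 57.4]
```

View pics/s4.png

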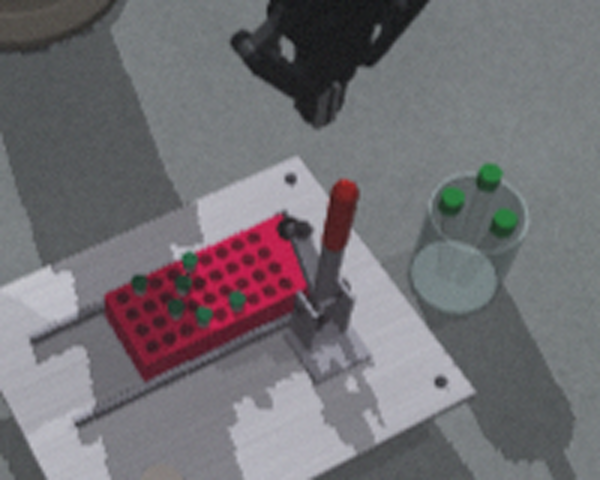

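Call:
{"api": "send_rows", "payload": {"moves": [0,-1,25,0,0,-1,50,0,0,-1,57,0,5,-1,57,0,12,-1,57,0,18,-1,57,0,22,-1,57,0,24,-1,57,0]}}

```text
clock: 8.32
tcp_pos: [0.5157, 0.1222, 0.2255]
orientation: [3.125, 0.312, -0.006]
contact_force: [-7.3, -1.3, 6.3]
grip_width: -0.0
```

```bash
python3 -c "
from h import *
plan([[45,80,217],[82,80,199],[102,80,179]])
f=r.grab_frame('scene');a=f['img'][105:265,230:430];cv2.imwrite('pics/s5.png',cv2.resize(a,None,fx=3,fy=3,interpolation=2)[:,:,::-1])"
```

```text
t 8.325 tcp_s [  7.4  80.1 225.5] F_s [-7.4  0.2  6.3]
tool x axis in shaker deg -0.04 tilt -1.0
[45, 80, 217] [37.6  0.1  8.4]
[82, 80, 199] [74.7  0.1 26.3]
[102, 80, 179] [94.8  0.  46.2]
```

View pics/s5.png

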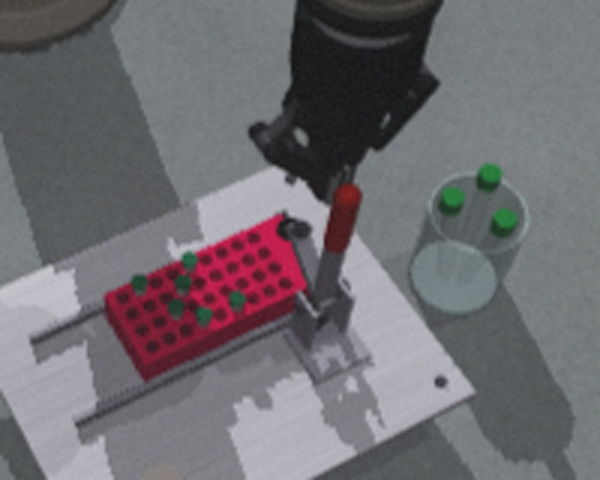

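The fingers are on the red handle at about 7 N, matching the expected spring load. I'll follow the arc.

Call:
{"api": "send_rows", "payload": {"moves": [6,0,0,0,12,0,1,0,18,0,2,0,24,0,3,0,30,0,5,0,36,0,7,0]}}

```text
clock: 9.12
tcp_pos: [0.5524, 0.1298, 0.2192]
orientation: [3.126, 0.312, -0.0]
contact_force: [-3.6, -0.2, 6.0]
grip_width: 0.0
```

```bash
python3 -c "
from h import *
plan([[82,80,199],[102,80,179]])
f=r.grab_frame('scene');a=f['img'][105:265,230:430];cv2.imwrite('pics/s6.png',cv2.resize(a,None,fx=3,fy=3,interpolation=2)[:,:,::-1])"
```

```text
t 9.125 tcp_s [ 44.9  80.3 219.2] F_s [-3.6  0.5  6. ]
tool x axis in shaker deg -0.04 tilt -1.0
[82, 80, 199] [37.1  0.3 20.2]
[102, 80, 179] [57.1  0.2 40.2]
```

View pics/s6.png

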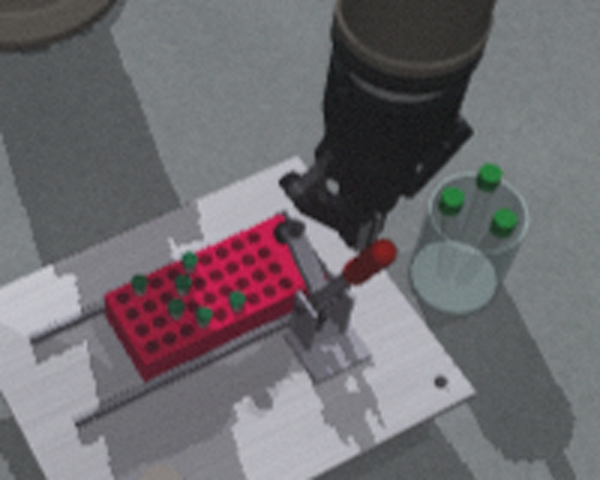

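The lever is tilting and the arm is coming down. I'll continue past the dead point.

Call:
{"api": "send_rows", "payload": {"moves": [7,0,3,0,14,0,6,0,21,0,10,0,28,0,15,0,35,0,19,0,42,0,25,0,49,0,31,0,55,0,38,0]}}

```text
clock: 10.18
tcp_pos: [0.6066, 0.1404, 0.1797]
orientation: [3.126, 0.312, -0.0]
contact_force: [-0.4, 0.8, -0.5]
grip_width: -0.0002
```

```bash
python3 -c "
from h import *
plan([[102,80,179]])
f=r.grab_frame('scene');a=f['img'][105:265,230:430];cv2.imwrite('pics/s7.png',cv2.resize(a,None,fx=3,fy=3,interpolation=2)[:,:,::-1])"
```

```text
t 10.175 tcp_s [100.2  79.9 179.7] F_s [-0.3  0.9 -0.5]
tool x axis in shaker deg -0.05 tilt -1.0
[102, 80, 179] [ 1.8 -0.1  0.7]
```

View pics/s7.png

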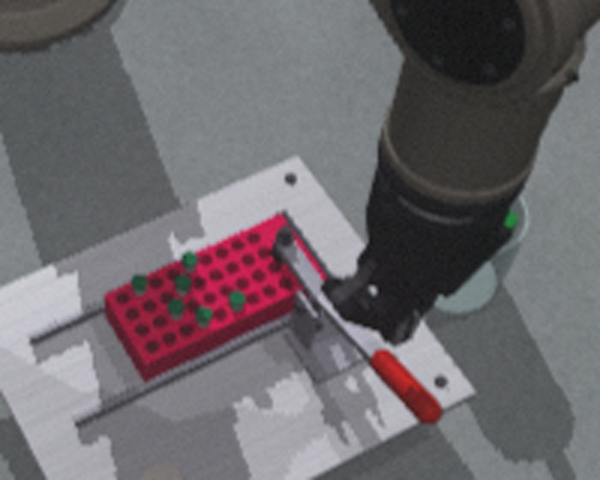

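It snapped over and the finger force is zero. I'll retreat upward, then clear the view.

Call:
{"api": "send_rows", "payload": {"moves": [0,0,-20,0,0,0,-60,0,0,0,-110,0,0,40,-140,0,0,95,-140,0,0,150,-140,0,0,200,-140,0,0,230,-140,0]}}

```text
clock: 11.22
tcp_pos: [0.6517, -0.0886, 0.3224]
orientation: [3.125, 0.307, 0.003]
contact_force: [0.0, 0.8, 0.1]
grip_width: -0.0
```

```bash
python3 -c "
from h import *
plan([])
p=np.load('pose.npy')
for n in('scene','top'):
  f=r.grab_frame(n);a=f['img'][145:305,180:380];cv2.imwrite(f'pics/{n}8.png',cv2.resize(a,None,fx=4,fy=3.7,interpolation=2)[:,:,::-1])
  h=cv2.cvtColor(f['img'],cv2.COLOR_RGB2HSV)
  m=cv2.inRange(h,(0,150,60),(8,255,255));nl,l,st,ce=cv2.connectedComponentsWithStats(m)
  for i in range(1,nl):
    if st[i,4]>20: print('red',n,ce[i])
  q=[[25+k*np.sin(1.3),80,115+k*np.cos(1.3)] for k in(110,140)]
  print('pred locked',proj(f,S(q,p)).round(1).tolist(),'stop',proj(f,S([[-30,100,100],[-65,-60,100],[5,-60,100]],p)).round(1).tolist())
"
```

```text
t 11.225 tcp_s [  98.9 -153.5  322.4] F_s [0.2 0.8 0.1]
tool x axis in shaker deg -0.24 tilt -1.0
red scene [365.28658537 233.25      ]
pred locked [[365.9, 235.5], [374.8, 245.1]] stop [[330.8, 186.2], [263.5, 202.5], [277.5, 226.3]]
red top [229.38181818 178.64545455]
pred locked [[229.1, 177.0], [227.0, 166.9]] stop [[233.8, 233.0], [288.4, 234.1], [283.8, 211.4]]
```

View pics/scene8.png

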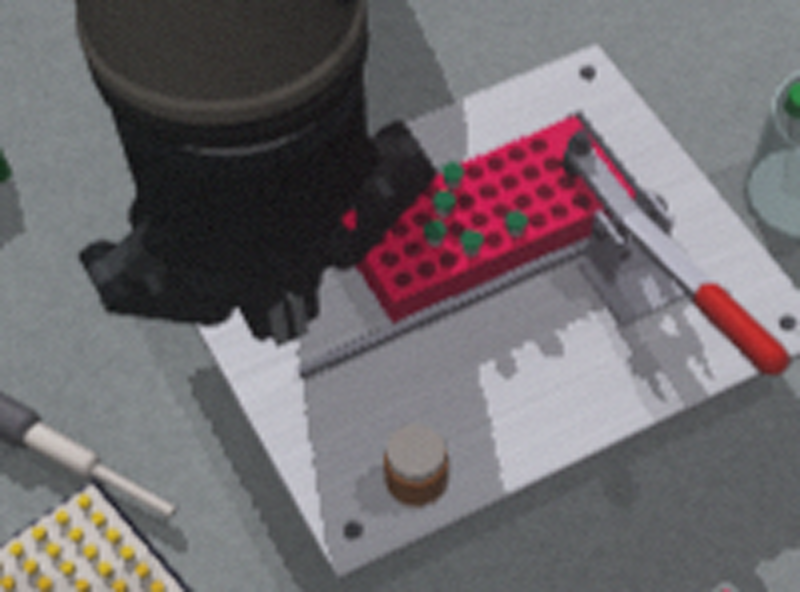

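View pics/top8.png

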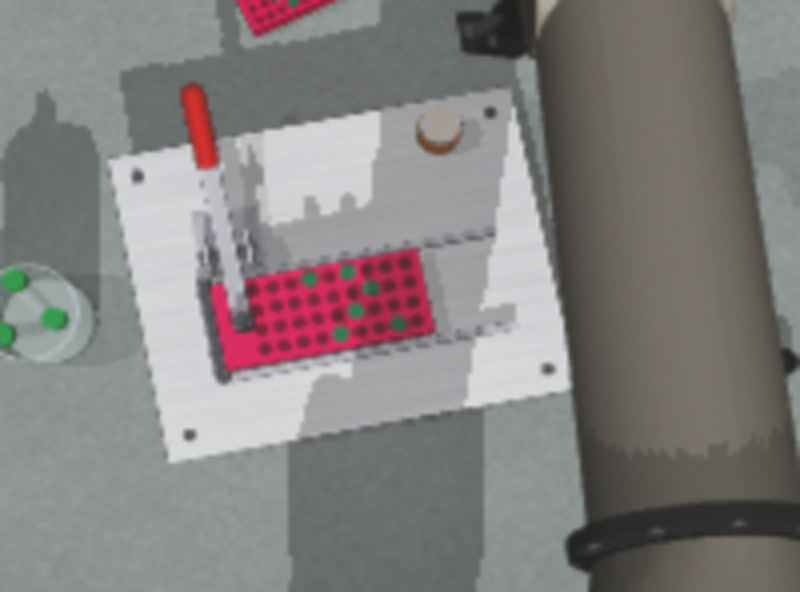

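The top view shows the rack flush with the stop bar (crop 213,330), the pad on the rack (242,320) and the jar undisturbed. The handle is where the locked angle predicts, within about 2 px. I'll let the arm settle, then hand in.

Call:
{"api": "send_rows", "payload": {"moves": [0,0,0,0,0,0,0,0]}}

```text
clock: 11.58
tcp_pos: [0.6516, -0.0828, 0.3212]
orientation: [-3.125, -0.316, -0.002]
contact_force: [0.2, -0.2, -0.3]
grip_width: 0.0
```

```bash
python3 -c "
from h import *
print(r.hand_in())"
```

```text
the job is handed in; nothing more can be done
None
```

I pushed the pink rack along its rails to the end stop, then pushed the red lever past its dead point until it snapped into lock. I handed the job in at 11.6 s, with the arm clear of everything and the wrist force near zero.

- **Rack:** Before locking, the top view put it at shaker y -60 to +100 mm, which is home. The push force rose from about 1 N to 8 N with no further movement. In the last top picture its end face is flush against the stop.
- **Clamp:** After I withdrew, the handle was within about 2 px of where the locked angle of 1.3 rad predicts, in both views. The pad sits on the rack's top over the rails' centre line. I couldn't measure its pressing force directly.
- **Bystanders:** The jar, tip box, pipette and beaker look untouched in the last pictures. I judged that by eye and did not re-measure them, and the arm hides parts of the tip box and pipette in the top view.
- **Disagreements:** The two cameras' shaker poses differed by about 2 mm. While pushing the lever I read about 6 N upward on the fingers, which I took for friction on the handle. It was gone after the snap.

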